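Comb the stirring rods into their grooved tray

TASK

Two plain wooden stirring rods lie askew on top of the ridges of the grooved metal tray. Take the tined rake by its upright grip, stand it on the tray at one end beyond the rods, and comb it across the tray, square to the grooves, so that each rod swings parallel and drops right down into a groove. Then stand the rake upright on a bench, off the tray, and let go; work the rods only with the rake, never with the fingers.

Things in the scene. Friction and masses are not known exactly. Their poses are not given: they have to be found in the camera images.
- tray: Fixed flat grey metal tray, 240 (x) x 212 (y) x 17 mm high; origin at the centre of its underside. 8 grooves along its y, 25 mm apart (20 wide, 172 long, floor 5 mm above the underside), with 5 mm ridges between. Ridges, the 20 mm wide rails at y = +-96 mm that close the grooves, and the end bars are all level, 17 mm high. Its x is within 0.35 rad of straight ahead.
- rake: Loose wooden rake, 0.25 kg, on a bench; origin at mid underside. Head bar along its y (204 long, 16 thick, 22 to 38 mm up) on runners at y = +-94 mm (44 long in x, 14 wide); 17 steel tines between, y = -80 to 80, ending 2.5 mm up: runners on the tray's rails, they catch rods on ridges and clear those in grooves. Grip at mid bar: 22 in x, 70 in y, up to 92 mm; pinch across x above the bar.
- rod_a: Loose plain round beech stirring rod, 120 mm long (along its y), 12 mm thick, 20 g; origin on its axis at mid length: 23 mm above the tray's underside on the ridges, 11 mm in a groove. It starts across the ridges, 0.42 to 0.6 rad off the grooves, its middle on the tray's +x half. (Pencil and brushes elsewhere are not part of the job.)
- rod_b: Second rod, the same as rod_a, its middle on the tray's -x half. No end of either rod starts more than 76 mm from the tray's middle along the tray's x.

How it is judged:
On the way, in this order (a step that is already met when the one before it is completed fails the run):
1. the rake, held by the fingers, is down on the tray at one end, beyond the rods (contact force between the fingers and rake above 1 N and (x of rake in the frame of tray above 0.07 m or x of rake in the frame of tray below -0.07 m) and z of rake in the frame of tray between 0.01 and 0.023 m and x of rake in the frame of tray between -0.13 and 0.13 m and y of rake in the frame of tray between -0.04 and 0.04 m), for 0.1 s.
2. both rods lie down in grooves of the tray (z of rod_a in the frame of tray between 0 and 0.0155 m and angle between the y axis of each of rod_a, rod_b and the y axis of tray, either way round below 0.15 rad and x of rod_a in the frame of tray between -0.12 and 0.12 m and y of rod_a in the frame of tray between -0.05 and 0.05 m and z of rod_b in the frame of tray between 0 and 0.0155 m and x of rod_b in the frame of tray between -0.12 and 0.12 m and y of rod_b in the frame of tray between -0.05 and 0.05 m), for 0.2 s.
At the end, for the whole second after the job is handed in: Both rods at rest in grooves of the tray: parallel within 0.15 rad, origin under 15.5 mm above the tray's underside and within 120 mm (x), 50 mm (y) of its middle. The rake at rest, upright within 0.1 rad, on a bench and off the tray (underside within 5 mm of the bench top) (all of step 2 and height (world z) of rake between -0.02 and 0.005 m and angle between rake's own z axis and vertical below 0.1 rad and linear speed of each of rake, rod_a, rod_b below 0.02 m/s); the robot touches nothing.
It fails at once if the fingers touch a rod (contact force between the fingers and rod_a above 0.5 N or contact force between the fingers and rod_b above 0.5 N).
It also fails if it takes over 56 s, if anything falls off the work surface, if the arm or the gripper's body presses on something with over 40 N, if the wrist force passes 120 N, or if a joint passes its speed limit or range.

ROBOT

A 6-joint arm with a two-finger parallel gripper is mounted at the origin on a cart in front of the work surface, level with it; the furniture and walls round the work are solid. World frame = base frame: x ahead of the robot, y to its left, z up, the work surface at z = 0. Lengths are in m, angles in rad, forces in N, time in s.
With the tool pointing down it reaches from about 0.375 to 0.9 m from the base axis. Payload 3.1 kg.
Tool frame: the origin (TCP) lies midway between the tips of the shut fingers; the grasp point (between the pads) lies 19 mm behind it (manip.grasp_offset is the distance from the TCP to the grasp point, in m); z points along the fingers, y is the line along which they close (so a half turn about z gives the same grasp; the last joint's range is limited). The gripper opens to 85 mm and grips with 20 to 120 N. Pads are 22 mm wide; open, the fingers measure 114 mm over their backs; the gripper's body (76 mm by 85 mm) begins 54 mm behind the grasp point. The pads swing forward as they close: fully open they stand 13 mm farther back than shut.
Start: joints at [-1.308, 0.527, 1.433, -0, 1.181, -0.178], TCP at [0.267, -0.565, 0.209] pointing down, gripper open.
Joint ranges: [-3.08, 3.08], [-0.75, 2.2], [0.22, 2.44], [-1.43, 4.57], [0, 2.65], [-2.85, 2.85]. Speed limits (rad/s): [2.79, 2.79, 3.14, 3.14, 3.14, 3.14].

INTERFACE

Orientations are given as a unit quaternion [x, y, z, w].
In Python, from station import sensors, cams, order, manip gives the robot as it stands.
- The arm moves only by the tool move_arm, never from a script. Its argument "targets" is a list of rows, each an object of numbers: "dx", "dy", "dz": the shift along the world's x, y, z normalised to -1 to 1, where 1 is 25 mm; "rx", "ry", "rz": the turn, a rotation vector about the world's x, y, z normalised to -1 to 1, where 1 is 30 degrees. A call has exactly 10 rows; each row shifts and turns the commanded pose from where the row before left it; what a row does not reach is not made up. A row lasts 1/8 s, in which the tool goes at most 62.5 mm and 10.7 degrees, less where a joint would pass 70% of its speed; a pose out of reach is approached as far as the arm can. A call with a number of a shift or a turn outside -1 to 1 is refused whole. A call with a gripper value outside its range is refused whole. "claw" is the opening in per cent of the stroke, from 0 (shut) to 100 (fully open), set as the call begins (left out, the last holds). The fingers move at their own pace and stop on an object; "newtons" is the grip in N (left out, the last holds). Time passes only in rows, so rows that do not move let the fingers close, or fill a call up. It gives the time, the measured TCP pose, the force, the opening and the grip force at its end, in the units of the state.
- sensors.sense(): the state, without advancing time (a new reading comes with each control period).
- cams.snapshot(name): name is "scene" or "top" or "wrist"; returns the picture (400x640x3 uint8, red, green, blue); there is no depth.
- cams.camera_model(name): a dict with "fx", "fy", "cx", "cy" (pixels), "extrinsics" (4x4, takes a point from world to camera coordinates). Camera axes: x right, y down, z forward; pixel columns grow to the right and rows downward; lengths in m; the calibration is good to about 2 mm. The wrist camera is an equidistant fisheye: a pixel r from the principal point sees the ray r / f radians off the axis. A picture is of the moment at which its call begins: read the wrist's pose just before it. camera_model takes no time and is no camera call; for the wrist camera it gives the pose at the moment of the call.
- order.sign_off(): hands the job in; it is judged then, once.
The state is a dict: "t": time; "q": joint angles; "qd": joint speeds; "tau": joint torques, N m; "tcp_pos": TCP position; "tool_rot": TCP orientation; "force": force on the tool from outside, world axes, zero at the start; "ft_torque": the same for the moment, N m; "finger_gap": opening from 0.0 (shut) to 1.0 (fully open); "gripper_force": force on a finger pad.
Only numpy, scipy, OpenCV 4.12 (cv2) and the standard library are available. Lean on these libraries where they do the work, as an engineer would, in place of code of your own. Each camera call takes 0.05 s, during which the arm holds its last target. There are 200 camera calls.

## Working session

There is one attempt and no reset: what is moved stays moved. The work goes in short steps, Python scripts to look and compute and a tool call to move; the robot and the scene stay as the last step left them, time stands still between calls to the robot, and variables do not carry over. Pictures are saved under pics/ and viewed, at most 10 in all, crops included, and the job is handed in when it is done.

Besides the shell and the picture viewer there is one more tool, called as name([rows], argument=value, ...), one row to a line, values as JSON. move_arm: Moves the arm, as the interface text tells. Scaled input: -1 to 1 covers 25 mm each way for a shift and 30 degrees each way for a turn. Its arguments: {"type":"object","properties":{"targets":{"type":"array"},"claw":{"type":"number"},"newtons":{"type":"number"}},"required":["targets"]}

```bash
mkdir -p pics; ls; python3 - <<'E'
from station import sensors,cams,manip
import cv2
print(sensors.sense())
print(manip.grasp_offset)
for n in ["top","scene"]:
    cv2.imwrite(f"pics/{n}1.png",cams.snapshot(n)[:,:,::-1])
    m=cams.camera_model(n);print(n,m)
E
```

```text
pics
{'t': 0.0, 'q': array([-1.30847895e+00,  5.28483736e-01,  1.43392479e+00,  6.19137374e-06,
        1.18139085e+00, -1.78502666e-01]), 'qd': array([ 0.00128677,  0.00033232, -0.00219887, -0.00070129, -0.00198019,
       -0.00142764]), 'tau': array([-3.82456419e-04, -4.42351985e+01, -1.78028226e+01, -1.35532564e-04,
        8.36666557e-03,  3.28148900e-06]), 'tcp_pos': array([ 0.26649821, -0.56447742,  0.20751573]), 'tool_rot': array([ 9.75807553e-01,  2.18628459e-01, -4.33652683e-05, -1.10251166e-03]), 'force': array([-0.48854853,  0.4448519 ,  0.68847815]), 'ft_torque': array([-0.00614606,  0.02369246, -0.06154902]), 'gripper_force': 0.0, 'finger_gap': 1.0004854411935564}
0.0187
top {'fx': 412.5686700974428, 'fy': 412.5686700974428, 'cx': 312.34445443015363, 'cy': 199.92063605117298, 'extrinsics': array([[-0.02354863, -0.99919615, -0.03244236, -0.04561428],
       [-0.99156645,  0.02748102, -0.12665218,  0.51436821],
       [ 0.12744192,  0.02918627, -0.99141652,  0.93492904],
       [ 0.        ,  0.        ,  0.        ,  1.        ]])}
scene {'fx': 384.287999796341, 'fy': 384.287999796341, 'cx': 319.0803807680167, 'cy': 197.5591516749901, 'extrinsics': array([[ 0.59995964, -0.79991564, -0.01354215, -0.3607001 ],
       [-0.32422053, -0.22763028, -0.91818598,  0.20041197],
       [ 0.73138873,  0.55526518, -0.39591806,  0.60257996],
       [ 0.        ,  0.        ,  0.        ,  1.        ]])}
```

View pics/top1.png

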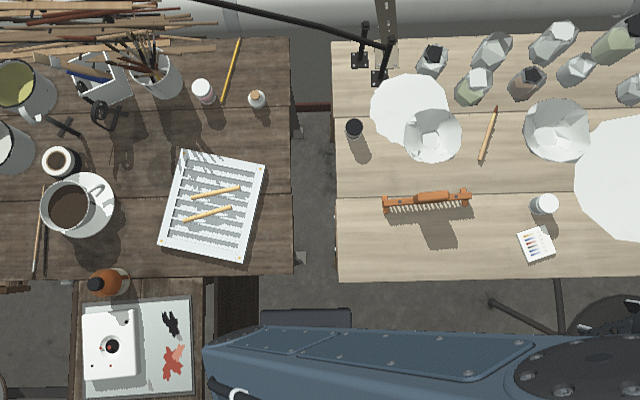

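View pics/scene1.png

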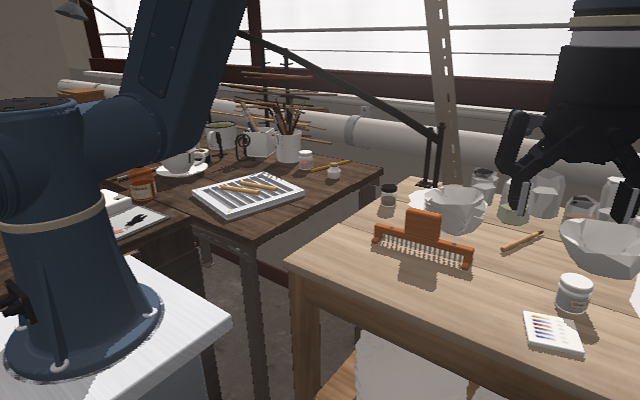

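The top view shows the tray at about (158–267, 148–263) px, with rods around (215,192) and (208,214). The rake is at (383–472, 187–215) on the right-hand bench. I'll enlarge both.

```bash
python3 - <<'E'
import cv2,numpy as np
im=cv2.imread("pics/top1.png")
a=cv2.resize(im[142:270,150:275],None,fx=4,fy=4,interpolation=cv2.INTER_CUBIC)
b=cv2.resize(im[170:265,375:480],None,fx=6,fy=6,interpolation=cv2.INTER_CUBIC)
cv2.imwrite("pics/a.png",a);cv2.imwrite("pics/b.png",b)
E
```

```text
(no output)
```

View pics/a.png

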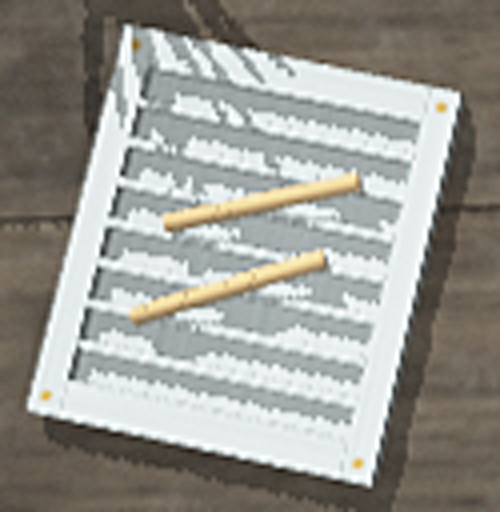

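View pics/b.png

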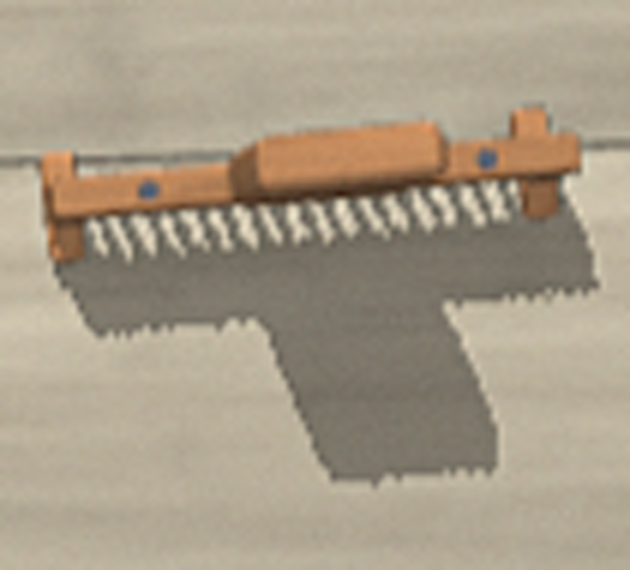

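```bash
cat > h.py <<'E'
import numpy as np
from station import cams
def back(name,p,z):
    m=cams.camera_model(name);E=m["extrinsics"];R=E[:3,:3];t=E[:3,3]
    d=R.T@np.array([(p[0]-m["cx"])/m["fx"],(p[1]-m["cy"])/m["fy"],1]);c=-R.T@t
    return c+d*(z-c[2])/d[2]
def proj(name,P):
    m=cams.camera_model(name);E=m["extrinsics"];q=np.asarray(P)@E[:3,:3].T+E[:3,3]
    return np.stack([m["fx"]*q[:,0]/q[:,2]+m["cx"],m["fy"]*q[:,1]/q[:,2]+m["cy"]],1)
def u(p,s,o): return (np.array(p,float)+.5)/s-.5+np.array(o)
E
python3 - <<'E'
from h import *
from scipy.optimize import least_squares
np.set_printoptions(precision=4,suppress=True)
def fit(px,L,x0):
    f=lambda v:(proj("top",np.c_[np.cos(v[2])*L[:,0]-np.sin(v[2])*L[:,1]+v[0],np.sin(v[2])*L[:,0]+np.cos(v[2])*L[:,1]+v[1],L[:,2]])-px).ravel()
    r=least_squares(f,x0);print(r.x,"res px",f(r.x).reshape(-1,2).round(2).tolist());return r.x
A=lambda p:u(p,4,(150,142))
B=lambda p:u(p,6,(375,170))
tr=fit(np.array([A(p) for p in [(125,24),(462,92),(372,487),(27,411)]]),np.array([[.12,.106,.017],[.12,-.106,.017],[-.12,-.106,.017],[-.12,.106,.017]]),[.5,.3,0])
w,h,t=tr;R=np.array([[np.cos(t),-np.sin(t)],[np.sin(t),np.cos(t)]])
for e in [((167,222),(358,181)),((133,316),(325,258))]:
    P=[back("top",A(p),.023)[:2] for p in e];print("rod",P,np.linalg.norm(P[0]-P[1]),"tray fr",[R.T@(p-tr[:2]) for p in P])
# rake: dots symmetric, bar ends & grip top
print("dots",back("top",B((149,190)),.038),back("top",B((487,158)),.038))
rk=fit(np.array([B(p) for p in [(262,137),(440,122),(442,182),(256,196),(580,134),(580,172),(56,215)]]),np.array([[.011,.035,.092],[.011,-.035,.092],[-.011,-.035,.092],[-.011,.035,.092],[.008,-.102,.038],[-.008,-.102,.038],[-.008,.102,.038]]),[.5,-.3,0])
print(-np.linalg.inv(cams.camera_model("top")["extrinsics"])[:3,3])
E
```

```text
[ 0.5112  0.1844 -0.2318] res px [[0.05, 0.16], [0.02, 0.16], [0.02, -0.29], [-0.08, -0.01]]
rod [array([0.5289, 0.2306]), array([0.5504, 0.1157])] 0.1168523958653046 tray fr [array([0.0067, 0.049 ]), array([ 0.054 , -0.0579])]
rod [array([0.4732, 0.2501]), array([0.5047, 0.1355])] 0.11894490645586142 tray fr [array([-0.0521,  0.0552]), array([ 0.0049, -0.0491])]
dots [ 0.5036 -0.2602  0.038 ] [ 0.5124 -0.3898  0.038 ]
[ 0.5071 -0.3237  0.0532] res px [[-1.89, -0.29], [0.62, -0.38], [1.49, -0.41], [0.21, -0.16], [-0.29, 0.1], [0.59, 0.63], [-0.79, 0.55]]
[-0.3898  0.087  -0.9906]
```

move_arm([
  {"dx": 0.96,"dy": 0.96,"rz": 0.227},
  {"dx": 0.96,"dy": 0.96,"rz": 0.227},
  {"dx": 0.96,"dy": 0.96,"rz": 0.227},
  {"dx": 0.96,"dy": 0.96,"rz": 0.227},
  {"dx": 0.96,"dy": 0.96,"rz": 0.227},
  {"dx": 0.96,"dy": 0.96,"rz": 0.227},
  {"dx": 0.96,"dy": 0.96,"rz": 0.227},
  {"dx": 0.96,"dy": 0.96,"rz": 0.227},
  {"dx": 0.96,"dy": 0.96,"rz": 0.227},
  {"dx": 0.96,"dy": 0.96,"rz": 0.227},
], claw=100)

```text
schema error: expected keys dx, dy, dz, rx, ry, rz
```

move_arm([
  {"dx": 0.96,"dy": 0.96,"dz": 0,"rx": 0,"ry": 0,"rz": 0.227},
  {"dx": 0.96,"dy": 0.96,"dz": 0,"rx": 0,"ry": 0,"rz": 0.227},
  {"dx": 0.96,"dy": 0.96,"dz": 0,"rx": 0,"ry": 0,"rz": 0.227},
  {"dx": 0.96,"dy": 0.96,"dz": 0,"rx": 0,"ry": 0,"rz": 0.227},
  {"dx": 0.96,"dy": 0.96,"dz": 0,"rx": 0,"ry": 0,"rz": 0.227},
  {"dx": 0.96,"dy": 0.96,"dz": 0,"rx": 0,"ry": 0,"rz": 0.227},
  {"dx": 0.96,"dy": 0.96,"dz": 0,"rx": 0,"ry": 0,"rz": 0.227},
  {"dx": 0.96,"dy": 0.96,"dz": 0,"rx": 0,"ry": 0,"rz": 0.227},
  {"dx": 0.96,"dy": 0.96,"dz": 0,"rx": 0,"ry": 0,"rz": 0.227},
  {"dx": 0.96,"dy": 0.96,"dz": 0,"rx": 0,"ry": 0,"rz": 0.227},
], claw=100)

```text
t: 1.35
tcp_pos: [0.5071, -0.3241, 0.208]
tool_rot: [0.685, 0.729, -0.0, -0.001]
force: [0.2, -0.2, -0.5]
finger_gap: 1.003
gripper_force: 0.0
```

move_arm([
  {"dx": 0.02,"dy": 0,"dz": -0.9,"rx": 0,"ry": 0,"rz": 0},
  {"dx": 0,"dy": 0,"dz": -0.9,"rx": 0,"ry": 0,"rz": 0},
  {"dx": 0,"dy": 0,"dz": -0.9,"rx": 0,"ry": 0,"rz": 0},
  {"dx": 0,"dy": 0,"dz": -0.9,"rx": 0,"ry": 0,"rz": 0},
  {"dx": 0,"dy": 0,"dz": -0.9,"rx": 0,"ry": 0,"rz": 0},
  {"dx": 0,"dy": 0,"dz": -0.8,"rx": 0,"ry": 0,"rz": 0},
  {"dx": 0,"dy": 0,"dz": -0.6,"rx": 0,"ry": 0,"rz": 0},
  {"dx": 0,"dy": 0,"dz": -0.36,"rx": 0,"ry": 0,"rz": 0},
  {"dx": 0,"dy": 0,"dz": -0.2,"rx": 0,"ry": 0,"rz": 0},
  {"dx": 0,"dy": 0,"dz": 0,"rx": 0,"ry": 0,"rz": 0},
])

```text
t: 2.6
tcp_pos: [0.5072, -0.3253, 0.047]
tool_rot: [0.686, 0.728, -0.0, 0.0]
force: [1.0, 0.0, 0.1]
finger_gap: 0.997
gripper_force: 0.0
```

move_arm([
  {"dx": 0,"dy": 0,"dz": 0,"rx": 0,"ry": 0,"rz": 0},
  {"dx": 0,"dy": 0,"dz": 0,"rx": 0,"ry": 0,"rz": 0},
  {"dx": 0,"dy": 0,"dz": 0,"rx": 0,"ry": 0,"rz": 0},
  {"dx": 0,"dy": 0,"dz": 0,"rx": 0,"ry": 0,"rz": 0},
  {"dx": 0,"dy": 0,"dz": 0,"rx": 0,"ry": 0,"rz": 0},
  {"dx": 0,"dy": 0,"dz": 0,"rx": 0,"ry": 0,"rz": 0},
  {"dx": 0,"dy": 0,"dz": 0,"rx": 0,"ry": 0,"rz": 0},
  {"dx": 0,"dy": 0,"dz": 0,"rx": 0,"ry": 0,"rz": 0},
  {"dx": 0,"dy": 0,"dz": 0,"rx": 0,"ry": 0,"rz": 0},
  {"dx": 0,"dy": 0,"dz": 0,"rx": 0,"ry": 0,"rz": 0},
], claw=0, newtons=60)

```text
t: 3.85
tcp_pos: [0.5075, -0.3255, 0.0475]
tool_rot: [0.686, 0.728, 0.0, 0.001]
force: [0.2, 0.5, 5.1]
finger_gap: 0.242
gripper_force: 59.8
```

move_arm([
  {"dx": 0,"dy": 0,"dz": 0.5,"rx": 0,"ry": 0,"rz": 0},
  {"dx": 0,"dy": 0,"dz": 1,"rx": 0,"ry": 0,"rz": 0},
  {"dx": 0,"dy": 0,"dz": 1,"rx": 0,"ry": 0,"rz": 0},
  {"dx": 0,"dy": 0,"dz": 1,"rx": 0,"ry": 0,"rz": 0},
  {"dx": 0.1,"dy": 0.5,"dz": 0.5,"rx": 0,"ry": 0,"rz": 0},
  {"dx": 0.2,"dy": 1,"dz": 0,"rx": 0,"ry": 0,"rz": -0.03},
  {"dx": 0.2,"dy": 1,"dz": 0,"rx": 0,"ry": 0,"rz": -0.03},
  {"dx": 0.2,"dy": 1,"dz": 0,"rx": 0,"ry": 0,"rz": -0.03},
  {"dx": 0.2,"dy": 1,"dz": 0,"rx": 0,"ry": 0,"rz": -0.03},
  {"dx": 0.2,"dy": 1,"dz": 0,"rx": 0,"ry": 0,"rz": -0.03},
])

```text
t: 5.1
tcp_pos: [0.5338, -0.1854, 0.1463]
tool_rot: [0.714, 0.7, -0.0, -0.001]
force: [-0.4, 0.5, -1.6]
finger_gap: 0.245
gripper_force: 59.0
```

move_arm([
  {"dx": 0.2,"dy": 1,"dz": 0,"rx": 0,"ry": 0,"rz": -0.03},
  {"dx": 0.2,"dy": 1,"dz": 0,"rx": 0,"ry": 0,"rz": -0.03},
  {"dx": 0.2,"dy": 1,"dz": 0,"rx": 0,"ry": 0,"rz": -0.03},
  {"dx": 0.2,"dy": 1,"dz": 0,"rx": 0,"ry": 0,"rz": -0.03},
  {"dx": 0.2,"dy": 1,"dz": 0,"rx": 0,"ry": 0,"rz": -0.03},
  {"dx": 0.2,"dy": 1,"dz": 0,"rx": 0,"ry": 0,"rz": -0.03},
  {"dx": 0.2,"dy": 1,"dz": 0,"rx": 0,"ry": 0,"rz": -0.03},
  {"dx": 0.2,"dy": 1,"dz": 0,"rx": 0,"ry": 0,"rz": -0.03},
  {"dx": 0.2,"dy": 1,"dz": 0,"rx": 0,"ry": 0,"rz": -0.03},
  {"dx": 0.2,"dy": 1,"dz": 0,"rx": 0,"ry": 0,"rz": -0.03},
])

```text
t: 6.35
tcp_pos: [0.5832, 0.0641, 0.1462]
tool_rot: [0.767, 0.642, -0.001, -0.001]
force: [0.7, 0.1, -3.3]
finger_gap: 0.244
gripper_force: 59.0
```

move_arm([
  {"dx": 0.2,"dy": 1,"dz": 0,"rx": 0,"ry": 0,"rz": -0.03},
  {"dx": 0.2,"dy": 1,"dz": 0,"rx": 0,"ry": 0,"rz": -0.03},
  {"dx": 0.2,"dy": 1,"dz": 0,"rx": 0,"ry": 0,"rz": -0.03},
  {"dx": 0.1,"dy": 0.7,"dz": -0.5,"rx": 0,"ry": 0,"rz": -0.017},
  {"dx": 0,"dy": 0.3,"dz": -0.5,"rx": 0,"ry": 0,"rz": 0},
  {"dx": 0,"dy": 0,"dz": -0.5,"rx": 0,"ry": 0,"rz": 0},
  {"dx": 0,"dy": 0,"dz": -0.3,"rx": 0,"ry": 0,"rz": 0},
  {"dx": 0,"dy": 0,"dz": 0,"rx": 0,"ry": 0,"rz": 0},
  {"dx": 0,"dy": 0,"dz": 0,"rx": 0,"ry": 0,"rz": 0},
  {"dx": 0,"dy": 0,"dz": 0,"rx": 0,"ry": 0,"rz": 0},
])

```text
t: 7.6
tcp_pos: [0.6027, 0.162, 0.1027]
tool_rot: [0.785, 0.62, 0.001, 0.0]
force: [0.3, 0.3, -2.7]
finger_gap: 0.241
gripper_force: 58.9
```

```bash
python3 - <<'E'
from station import sensors,cams
import cv2
im=cams.snapshot("top")[:,:,::-1]
s=sensors.sense();print(s["t"],s["tcp_pos"],s["tool_rot"])
cv2.imwrite("pics/top2.png",im)
cv2.imwrite("pics/c.png",cv2.resize(im[110:270,130:300],None,fx=3.5,fy=3.5,interpolation=cv2.INTER_CUBIC))
E
```

```text
7.65 [0.60263887 0.16210062 0.102612  ] [7.84616677e-01 6.19980906e-01 4.77757923e-04 3.43757475e-04]
```

View pics/c.png

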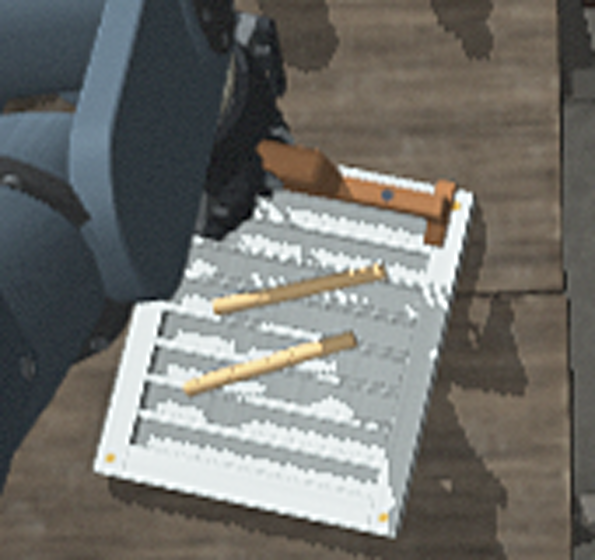

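The rake hangs over the far end of the tray, above the end bar. Its right-hand dot is at (387,195) in the crop and its bar end is near (450,215). I'll check how it sits in the hand against the tray.

```bash
python3 - <<'E'
from h import *
C=lambda p:u(p,3.5,(130,110))
t=-.2318;R=np.array([[np.cos(t),-np.sin(t)],[np.sin(t),np.cos(t)]]);o=np.array([.5112,.1844])
print("dot",R.T@(back("top",C((387,195)),.093)[:2]-o))
print("barend far/near top corners",[R.T@(back("top",C(p),.093)[:2]-o) for p in [(455,193),(451,215)]])
print("tcp",R.T@(np.array([.60264,.1621])-o))
# in original grasp
r=.0594;Q=np.array([[np.cos(r),-np.sin(r)],[np.sin(r),np.cos(r)]])
for d in ([.5036,-.2602],[.5124,-.3898]): print("dot rel tcp at grasp",Q.T@(np.array(d)-[.5075,-.3255]))
E
```

```text
dot [ 0.09385094 -0.06606496]
barend far/near top corners [array([ 0.10382435, -0.10845047]), array([ 0.08942145, -0.10912068])]
tcp [ 0.09411736 -0.00069709]
dot rel tcp at grasp [-1.65822973e-05  6.54163567e-02]
dot rel tcp at grasp [ 0.00107418 -0.06447749]
```

move_arm([
  {"dx": 0.02,"dy": 0.06,"dz": -0.3,"rx": 0,"ry": 0,"rz": 0},
  {"dx": 0,"dy": 0,"dz": -0.3,"rx": 0,"ry": 0,"rz": 0},
  {"dx": 0,"dy": 0,"dz": -0.3,"rx": 0,"ry": 0,"rz": 0},
  {"dx": 0,"dy": 0,"dz": -0.24,"rx": 0,"ry": 0,"rz": 0},
  {"dx": 0,"dy": 0,"dz": -0.14,"rx": 0,"ry": 0,"rz": 0},
  {"dx": 0,"dy": 0,"dz": -0.08,"rx": 0,"ry": 0,"rz": 0},
  {"dx": 0,"dy": 0,"dz": -0.06,"rx": 0,"ry": 0,"rz": 0},
  {"dx": 0,"dy": 0,"dz": -0.04,"rx": 0,"ry": 0,"rz": 0},
  {"dx": 0,"dy": 0,"dz": 0,"rx": 0,"ry": 0,"rz": 0},
  {"dx": 0,"dy": 0,"dz": 0,"rx": 0,"ry": 0,"rz": 0},
])

```text
t: 8.9
tcp_pos: [0.6028, 0.1638, 0.0657]
tool_rot: [0.785, 0.62, 0.0, 0.0]
force: [0.1, 0.3, -2.6]
finger_gap: 0.243
gripper_force: 58.9
```

move_arm([
  {"dx": 0,"dy": 0,"dz": -0.02,"rx": 0,"ry": 0,"rz": 0},
  {"dx": 0,"dy": 0,"dz": -0.02,"rx": 0,"ry": 0,"rz": 0},
  {"dx": 0,"dy": 0,"dz": -0.02,"rx": 0,"ry": 0,"rz": 0},
  {"dx": 0,"dy": 0,"dz": -0.02,"rx": 0,"ry": 0,"rz": 0},
  {"dx": 0,"dy": 0,"dz": 0,"rx": 0,"ry": 0,"rz": 0},
  {"dx": 0,"dy": 0,"dz": 0,"rx": 0,"ry": 0,"rz": 0},
  {"dx": 0,"dy": 0,"dz": 0,"rx": 0,"ry": 0,"rz": 0},
  {"dx": 0,"dy": 0,"dz": 0,"rx": 0,"ry": 0,"rz": 0},
  {"dx": 0,"dy": 0,"dz": 0,"rx": 0,"ry": 0,"rz": 0},
  {"dx": 0,"dy": 0,"dz": 0,"rx": 0,"ry": 0,"rz": 0},
])

```text
t: 10.15
tcp_pos: [0.6027, 0.1638, 0.0645]
tool_rot: [0.785, 0.62, 0.0, 0.0]
force: [-1.9, 0.1, 5.2]
finger_gap: 0.241
gripper_force: 60.0
```

move_arm([
  {"dx": -0.156,"dy": 0.037,"dz": 0,"rx": 0,"ry": 0,"rz": 0},
  {"dx": -0.156,"dy": 0.037,"dz": 0,"rx": 0,"ry": 0,"rz": 0},
  {"dx": -0.156,"dy": 0.037,"dz": 0,"rx": 0,"ry": 0,"rz": 0},
  {"dx": -0.156,"dy": 0.037,"dz": 0,"rx": 0,"ry": 0,"rz": 0},
  {"dx": -0.156,"dy": 0.037,"dz": 0,"rx": 0,"ry": 0,"rz": 0},
  {"dx": -0.156,"dy": 0.037,"dz": 0,"rx": 0,"ry": 0,"rz": 0},
  {"dx": -0.156,"dy": 0.037,"dz": 0,"rx": 0,"ry": 0,"rz": 0},
  {"dx": -0.156,"dy": 0.037,"dz": 0,"rx": 0,"ry": 0,"rz": 0},
  {"dx": -0.156,"dy": 0.037,"dz": 0,"rx": 0,"ry": 0,"rz": 0},
  {"dx": -0.156,"dy": 0.037,"dz": 0,"rx": 0,"ry": 0,"rz": 0},
])

```text
t: 11.4
tcp_pos: [0.5656, 0.1733, 0.0646]
tool_rot: [0.784, 0.62, 0.002, 0.001]
force: [6.3, -1.6, 12.8]
finger_gap: 0.24
gripper_force: 61.3
```

move_arm([
  {"dx": -0.156,"dy": 0.037,"dz": 0,"rx": 0,"ry": 0,"rz": 0},
  {"dx": -0.156,"dy": 0.037,"dz": 0,"rx": 0,"ry": 0,"rz": 0},
  {"dx": -0.156,"dy": 0.037,"dz": 0,"rx": 0,"ry": 0,"rz": 0},
  {"dx": -0.156,"dy": 0.037,"dz": 0,"rx": 0,"ry": 0,"rz": 0},
  {"dx": -0.156,"dy": 0.037,"dz": 0,"rx": 0,"ry": 0,"rz": 0},
  {"dx": -0.156,"dy": 0.037,"dz": 0,"rx": 0,"ry": 0,"rz": 0},
  {"dx": -0.156,"dy": 0.037,"dz": 0,"rx": 0,"ry": 0,"rz": 0},
  {"dx": -0.156,"dy": 0.037,"dz": 0,"rx": 0,"ry": 0,"rz": 0},
  {"dx": -0.156,"dy": 0.037,"dz": 0,"rx": 0,"ry": 0,"rz": 0},
  {"dx": -0.156,"dy": 0.037,"dz": 0,"rx": 0,"ry": 0,"rz": 0},
])

```text
t: 12.65
tcp_pos: [0.5269, 0.1827, 0.0646]
tool_rot: [0.784, 0.62, 0.002, 0.001]
force: [2.8, 0.7, 2.9]
finger_gap: 0.242
gripper_force: 59.2
```

```bash
python3 - <<'E'
from station import sensors,cams
import cv2
im=cams.snapshot("top")[:,:,::-1];im2=cams.snapshot("scene")[:,:,::-1]
a=cv2.resize(im[130:280,130:290],(480,450),interpolation=cv2.INTER_CUBIC)
cv2.imwrite("pics/d.png",a)
cv2.imwrite("pics/d2.png",cv2.resize(im2[150:250,170:330],None,fx=3.5,fy=3.5,interpolation=cv2.INTER_CUBIC))
E
```

```text
(no output)
```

View pics/d.png

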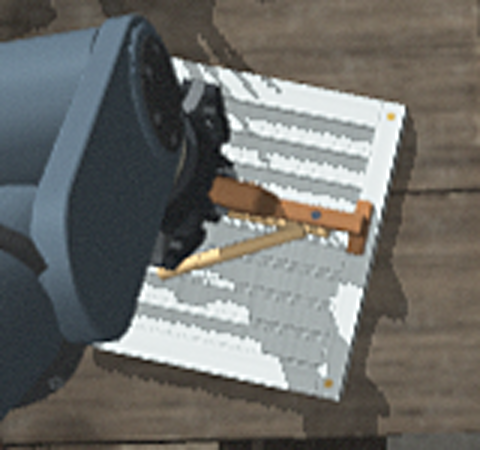

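Rod_b now touches the tines at (305,230) px, and rod_a is out of sight under the rake bar. The forces are normal, so I'll keep combing.

move_arm([
  {"dx": -0.156,"dy": 0.037,"dz": 0,"rx": 0,"ry": 0,"rz": 0},
  {"dx": -0.156,"dy": 0.037,"dz": 0,"rx": 0,"ry": 0,"rz": 0},
  {"dx": -0.156,"dy": 0.037,"dz": 0,"rx": 0,"ry": 0,"rz": 0},
  {"dx": -0.156,"dy": 0.037,"dz": 0,"rx": 0,"ry": 0,"rz": 0},
  {"dx": -0.156,"dy": 0.037,"dz": 0,"rx": 0,"ry": 0,"rz": 0},
  {"dx": -0.156,"dy": 0.037,"dz": 0,"rx": 0,"ry": 0,"rz": 0},
  {"dx": -0.156,"dy": 0.037,"dz": 0,"rx": 0,"ry": 0,"rz": 0},
  {"dx": -0.156,"dy": 0.037,"dz": 0,"rx": 0,"ry": 0,"rz": 0},
  {"dx": -0.156,"dy": 0.037,"dz": 0,"rx": 0,"ry": 0,"rz": 0},
  {"dx": -0.156,"dy": 0.037,"dz": 0,"rx": 0,"ry": 0,"rz": 0},
])

```text
t: 14.0
tcp_pos: [0.4881, 0.192, 0.0646]
tool_rot: [0.784, 0.62, 0.003, 0.001]
force: [4.7, -0.2, 16.1]
finger_gap: 0.242
gripper_force: 61.9
```

move_arm([
  {"dx": -0.156,"dy": 0.037,"dz": 0,"rx": 0,"ry": 0,"rz": 0},
  {"dx": -0.156,"dy": 0.037,"dz": 0,"rx": 0,"ry": 0,"rz": 0},
  {"dx": -0.156,"dy": 0.037,"dz": 0,"rx": 0,"ry": 0,"rz": 0},
  {"dx": -0.156,"dy": 0.037,"dz": 0,"rx": 0,"ry": 0,"rz": 0},
  {"dx": -0.156,"dy": 0.037,"dz": 0,"rx": 0,"ry": 0,"rz": 0},
  {"dx": -0.156,"dy": 0.037,"dz": 0,"rx": 0,"ry": 0,"rz": 0},
  {"dx": -0.156,"dy": 0.037,"dz": 0,"rx": 0,"ry": 0,"rz": 0},
  {"dx": -0.156,"dy": 0.037,"dz": 0,"rx": 0,"ry": 0,"rz": 0},
  {"dx": -0.156,"dy": 0.037,"dz": 0,"rx": 0,"ry": 0,"rz": 0},
  {"dx": -0.156,"dy": 0.037,"dz": 0,"rx": 0,"ry": 0,"rz": 0},
])

```text
t: 15.25
tcp_pos: [0.4495, 0.2014, 0.0646]
tool_rot: [0.784, 0.62, 0.003, 0.002]
force: [7.7, -2.1, 1.9]
finger_gap: 0.242
gripper_force: 59.3
```

```bash
python3 - <<'E'
from station import sensors,cams
import cv2,numpy as np
im=cams.snapshot("top")[:,:,::-1];im2=cams.snapshot("scene")[:,:,::-1]
a=cv2.resize(im[140:270,140:280],(560,520),interpolation=cv2.INTER_CUBIC)
b=cv2.resize(im2[165:220,190:310],(560,257),interpolation=cv2.INTER_CUBIC)
cv2.imwrite("pics/e.png",np.vstack([a[:340],b]))
E
```

```text
(no output)
```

View pics/e.png

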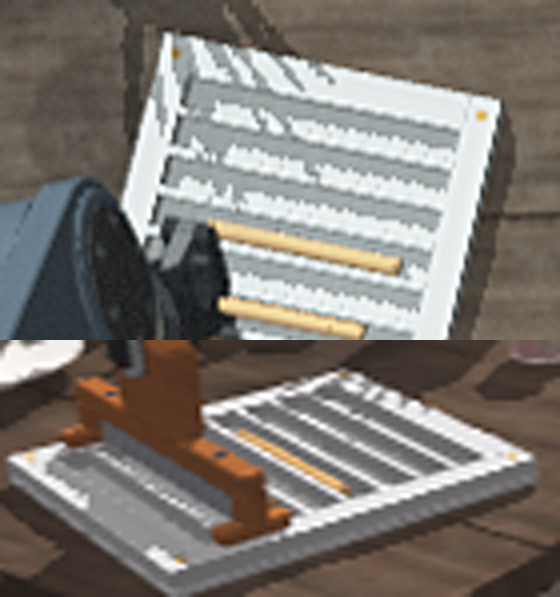

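Both rods lie parallel behind the rake: rod_a's right end is at (400,265) and rod_b's at (362,330). I'll lift the rake and carry it back to its bench.

move_arm([
  {"dx": 0,"dy": 0,"dz": 0.3,"rx": 0,"ry": 0,"rz": 0},
  {"dx": 0,"dy": 0,"dz": 0.8,"rx": 0,"ry": 0,"rz": 0},
  {"dx": 0,"dy": 0,"dz": 1,"rx": 0,"ry": 0,"rz": 0},
  {"dx": 0,"dy": 0,"dz": 1,"rx": 0,"ry": 0,"rz": 0},
  {"dx": 0.05,"dy": -0.5,"dz": 0.2,"rx": 0,"ry": 0,"rz": 0},
  {"dx": 0.11,"dy": -1,"dz": 0,"rx": 0,"ry": 0,"rz": 0.03},
  {"dx": 0.11,"dy": -1,"dz": 0,"rx": 0,"ry": 0,"rz": 0.03},
  {"dx": 0.11,"dy": -1,"dz": 0,"rx": 0,"ry": 0,"rz": 0.03},
  {"dx": 0.11,"dy": -1,"dz": 0,"rx": 0,"ry": 0,"rz": 0.03},
  {"dx": 0.11,"dy": -1,"dz": 0,"rx": 0,"ry": 0,"rz": 0.03},
])

```text
t: 16.6
tcp_pos: [0.459, 0.0622, 0.1444]
tool_rot: [0.76, 0.65, -0.002, -0.002]
force: [0.9, -0.8, -2.5]
finger_gap: 0.245
gripper_force: 59.0
```

move_arm([
  {"dx": 0.11,"dy": -1,"dz": 0,"rx": 0,"ry": 0,"rz": 0.03},
  {"dx": 0.11,"dy": -1,"dz": 0,"rx": 0,"ry": 0,"rz": 0.03},
  {"dx": 0.11,"dy": -1,"dz": 0,"rx": 0,"ry": 0,"rz": 0.03},
  {"dx": 0.11,"dy": -1,"dz": 0,"rx": 0,"ry": 0,"rz": 0.03},
  {"dx": 0.11,"dy": -1,"dz": 0,"rx": 0,"ry": 0,"rz": 0.03},
  {"dx": 0.11,"dy": -1,"dz": 0,"rx": 0,"ry": 0,"rz": 0.03},
  {"dx": 0.11,"dy": -1,"dz": 0,"rx": 0,"ry": 0,"rz": 0.03},
  {"dx": 0.11,"dy": -1,"dz": 0,"rx": 0,"ry": 0,"rz": 0.03},
  {"dx": 0.11,"dy": -1,"dz": 0,"rx": 0,"ry": 0,"rz": 0.03},
  {"dx": 0.11,"dy": -1,"dz": 0,"rx": 0,"ry": 0,"rz": 0.03},
])

```text
t: 17.85
tcp_pos: [0.4865, -0.1866, 0.1441]
tool_rot: [0.706, 0.708, -0.001, -0.003]
force: [0.5, -0.1, -1.8]
finger_gap: 0.243
gripper_force: 59.0
```

move_arm([
  {"dx": 0.11,"dy": -1,"dz": 0,"rx": 0,"ry": 0,"rz": 0.03},
  {"dx": 0.11,"dy": -1,"dz": 0,"rx": 0,"ry": 0,"rz": 0.03},
  {"dx": 0.11,"dy": -1,"dz": 0,"rx": 0,"ry": 0,"rz": 0.03},
  {"dx": 0.11,"dy": -1,"dz": 0,"rx": 0,"ry": 0,"rz": 0.017},
  {"dx": 0.11,"dy": -0.9,"dz": 0,"rx": 0,"ry": 0,"rz": 0},
  {"dx": 0.05,"dy": -0.6,"dz": -0.3,"rx": 0,"ry": 0,"rz": 0},
  {"dx": 0,"dy": 0,"dz": -0.6,"rx": 0,"ry": 0,"rz": 0},
  {"dx": 0,"dy": 0,"dz": -0.6,"rx": 0,"ry": 0,"rz": 0},
  {"dx": 0,"dy": 0,"dz": -0.6,"rx": 0,"ry": 0,"rz": 0},
  {"dx": 0,"dy": 0,"dz": 0,"rx": 0,"ry": 0,"rz": 0},
])

```text
t: 19.1
tcp_pos: [0.5031, -0.3225, 0.0916]
tool_rot: [0.686, 0.728, 0.0, -0.002]
force: [0.0, -0.3, -2.7]
finger_gap: 0.242
gripper_force: 58.9
```

```bash
python3 - <<'E'
from station import sensors,cams
import cv2,numpy as np
s=sensors.sense();print(s["t"],s["tcp_pos"],s["tool_rot"],s["force"])
im=cams.snapshot("top")[:,:,::-1]
cv2.imwrite("pics/top5.png",im)
a=cv2.resize(im[142:270,150:275],None,fx=4,fy=4,interpolation=cv2.INTER_CUBIC)
cv2.imwrite("pics/f.png",a)
E
```

```text
19.1 [ 0.50308991 -0.3224583   0.09157615] [ 6.85789642e-01  7.27796257e-01  1.45255095e-05 -2.27493752e-03] [ 0.04157879 -0.29876604 -2.65309052]
```

View pics/f.png

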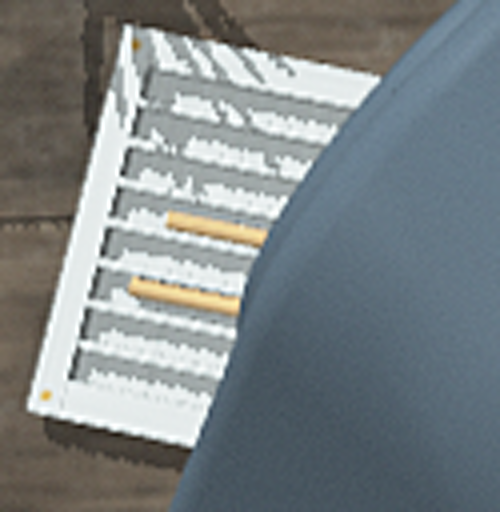

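```bash
python3 - <<'E'
from h import *
np.set_printoptions(precision=4,suppress=True)
t=-.2318;R=np.array([[np.cos(t),-np.sin(t)],[np.sin(t),np.cos(t)]]);o=np.array([.5112,.1844])
A=lambda p:u(p,4,(150,142));E=lambda p:u(p,4,(140,140))
for n,ps in (("a",[A((170,220)),A((262,238)),E((398,266))]),("b",[A((133,287)),A((235,307)),E((360,330))]),("",[])):
  for z in (.011,.023): print(n,z,[R.T@(back("top",p,z)[:2]-o) for p in ps])
E
```

```text
a 0.011 [array([0.009 , 0.0517]), array([ 0.0097, -0.0058]), array([ 0.0097, -0.0657])]
a 0.023 [array([0.0082, 0.0475]), array([ 0.0089, -0.0093]), array([ 0.0089, -0.0684])]
b 0.011 [array([-0.0351,  0.0639]), array([-0.0342,  0.0003]), array([-0.0325, -0.0521])]
b 0.023 [array([-0.0354,  0.0595]), array([-0.0345, -0.0033]), array([-0.0328, -0.055 ])]
 0.011 []
 0.023 []
```

move_arm([
  {"dx": 0,"dy": 0,"dz": -0.5,"rx": 0,"ry": 0,"rz": 0},
  {"dx": 0,"dy": 0,"dz": -0.5,"rx": 0,"ry": 0,"rz": 0},
  {"dx": 0,"dy": 0,"dz": -0.3,"rx": 0,"ry": 0,"rz": 0},
  {"dx": 0,"dy": 0,"dz": -0.2,"rx": 0,"ry": 0,"rz": 0},
  {"dx": 0,"dy": 0,"dz": -0.1,"rx": 0,"ry": 0,"rz": 0},
  {"dx": 0,"dy": 0,"dz": -0.06,"rx": 0,"ry": 0,"rz": 0},
  {"dx": 0,"dy": 0,"dz": -0.05,"rx": 0,"ry": 0,"rz": 0},
  {"dx": 0,"dy": 0,"dz": -0.05,"rx": 0,"ry": 0,"rz": 0},
  {"dx": 0,"dy": 0,"dz": 0,"rx": 0,"ry": 0,"rz": 0},
  {"dx": 0,"dy": 0,"dz": 0,"rx": 0,"ry": 0,"rz": 0},
])

```text
t: 20.4
tcp_pos: [0.5042, -0.3243, 0.0496]
tool_rot: [0.686, 0.727, 0.0, 0.0]
force: [0.7, -0.2, -2.7]
finger_gap: 0.244
gripper_force: 59.0
```

The rods measure x ≈ +9.5 mm and −34 mm in the tray frame, which puts each one inside a groove. Next I'll touch the rake down and release it.

move_arm([
  {"dx": 0,"dy": 0,"dz": -0.02,"rx": 0,"ry": 0,"rz": 0},
  {"dx": 0,"dy": 0,"dz": -0.02,"rx": 0,"ry": 0,"rz": 0},
  {"dx": 0,"dy": 0,"dz": -0.02,"rx": 0,"ry": 0,"rz": 0},
  {"dx": 0,"dy": 0,"dz": -0.02,"rx": 0,"ry": 0,"rz": 0},
  {"dx": 0,"dy": 0,"dz": -0.02,"rx": 0,"ry": 0,"rz": 0},
  {"dx": 0,"dy": 0,"dz": 0,"rx": 0,"ry": 0,"rz": 0},
  {"dx": 0,"dy": 0,"dz": 0,"rx": 0,"ry": 0,"rz": 0},
  {"dx": 0,"dy": 0,"dz": 0,"rx": 0,"ry": 0,"rz": 0},
  {"dx": 0,"dy": 0,"dz": 0,"rx": 0,"ry": 0,"rz": 0},
  {"dx": 0,"dy": 0,"dz": 0,"rx": 0,"ry": 0,"rz": 0},
])

```text
t: 21.65
tcp_pos: [0.5042, -0.3242, 0.0475]
tool_rot: [0.686, 0.728, -0.0, 0.0]
force: [-1.2, 1.0, 6.3]
finger_gap: 0.243
gripper_force: 60.0
```

Contact is firm on the bench, so I'll open the fingers and then rise straight up.

move_arm([
  {"dx": 0,"dy": 0,"dz": 0,"rx": 0,"ry": 0,"rz": 0},
  {"dx": 0,"dy": 0,"dz": 0,"rx": 0,"ry": 0,"rz": 0},
  {"dx": 0,"dy": 0,"dz": 0,"rx": 0,"ry": 0,"rz": 0},
  {"dx": 0,"dy": 0,"dz": 0,"rx": 0,"ry": 0,"rz": 0},
  {"dx": 0,"dy": 0,"dz": 0,"rx": 0,"ry": 0,"rz": 0},
  {"dx": 0,"dy": 0,"dz": 0,"rx": 0,"ry": 0,"rz": 0},
  {"dx": 0,"dy": 0,"dz": 0,"rx": 0,"ry": 0,"rz": 0},
  {"dx": 0,"dy": 0,"dz": 0,"rx": 0,"ry": 0,"rz": 0},
  {"dx": 0,"dy": 0,"dz": 0,"rx": 0,"ry": 0,"rz": 0},
  {"dx": 0,"dy": 0,"dz": 0,"rx": 0,"ry": 0,"rz": 0},
], claw=100)

```text
t: 22.9
tcp_pos: [0.5042, -0.3242, 0.047]
tool_rot: [0.686, 0.728, -0.0, 0.0]
force: [0.7, 0.2, -0.3]
finger_gap: 1.001
gripper_force: 0.0
```

move_arm([
  {"dx": 0,"dy": 0,"dz": 0.3,"rx": 0,"ry": 0,"rz": 0},
  {"dx": 0,"dy": 0,"dz": 0.6,"rx": 0,"ry": 0,"rz": 0},
  {"dx": 0,"dy": 0,"dz": 0.8,"rx": 0,"ry": 0,"rz": 0},
  {"dx": 0,"dy": 0,"dz": 1,"rx": 0,"ry": 0,"rz": 0},
  {"dx": 0,"dy": 0,"dz": 1,"rx": 0,"ry": 0,"rz": 0},
  {"dx": 0,"dy": 0,"dz": 1,"rx": 0,"ry": 0,"rz": 0},
  {"dx": 0,"dy": 0,"dz": 0.5,"rx": 0,"ry": 0,"rz": 0},
  {"dx": 0,"dy": 0,"dz": 0,"rx": 0,"ry": 0,"rz": 0},
  {"dx": 0,"dy": 0,"dz": 0,"rx": 0,"ry": 0,"rz": 0},
  {"dx": 0,"dy": 0,"dz": 0,"rx": 0,"ry": 0,"rz": 0},
])

```text
t: 24.15
tcp_pos: [0.5036, -0.3237, 0.1758]
tool_rot: [0.686, 0.728, 0.0, -0.001]
force: [0.1, 0.5, 0.6]
finger_gap: 1.004
gripper_force: 0.0
```

```bash
python3 - <<'E'
from station import cams
import cv2
cv2.imwrite("pics/g.png",cams.snapshot("scene")[:,:,::-1])
E
```

```text
(no output)
```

View pics/g.png

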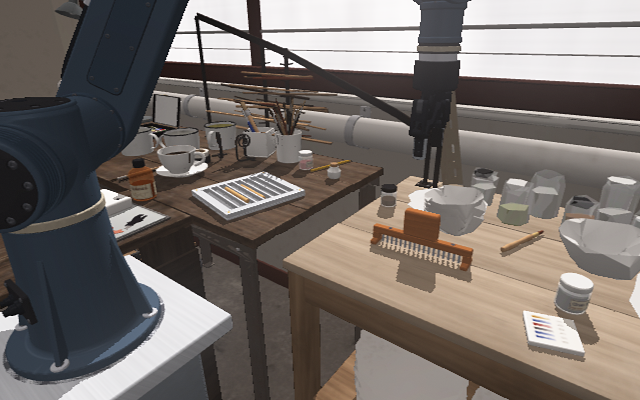

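The rake stands upright and free on the bench at about (422,240). The rods lie in their grooves near (240,192), and the gripper is clear of everything.

```bash
python3 -c "
from station import order
print(order.sign_off())"
```

```text
the job is handed in; nothing more can be done
None
```

I combed both rods into grooves with the rake, stood the rake upright on its bench and released it, then handed the job in at about 24 s; sign-off returned no verdict.

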